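Push the boxed cell home in its storage lane

TASK

Push the orange boxed cell across the white board with your fingertips, in at the open yellow-tipped mouth of the storage lane and on down between the two blue rails until it is fully home at the black rubber stop, standing upright. Never touch either rail, with the box or with the hand. Only push the box, gently: never grip, lift or topple it; leave the other loose things where they stand, and take the hand away at the end.

Things in the scene. Friction and masses are not known exactly. Their poses are not given: they have to be found in the camera images.
- cell_box: orange cardboard box, a loose cuboid: 46 mm along its x, 78 mm along its y, 82 mm tall, 0.2 to 0.43 kg. Origin: centre of its underside. Stands in front of the lane's mouth: centre 100 to 125 mm outside it and up to 50 mm to either side of the centre line, long (y) axis within 0.35 rad of the lane's. Pushed with fingertips 30 to 45 mm above the board it slides without tipping
- lane: storage lane, fixed: two rails and a stop bar with a black rubber face across the far end. Origin: on the board, mid-mouth, between the yellow rail tips. +y runs down the lane to the stop (the robot's left, within 0.25 rad), x across, z up. Floor: the board. Inside 72 mm wide (x = -36 to 36 mm); rails y = 0 to 138 mm; rubber face at y = 140 mm, 44 mm high. Box at home: centre x = 0, y = 101 mm
- board: the fixed white board under the lane and the box, 335 mm (x) by 410 mm (y), 16 mm thick: its top, on which the lane, the box, the jar and the coil stand, is 16 mm above the bench. Origin: centre of its underside
- left_rail: the lane's rail on its -x side (the robot's side), fixed: blue, 8 mm thick, 22 mm high, inner face at x = -36 mm of the lane's frame, yellow tip at the mouth; outside it a flat screwed flange 3 mm high reaches to x = -62 mm. Origin and axes: the lane's
- right_rail: the lane's rail on its +x side (away from the robot), fixed: blue, 8 mm thick, 22 mm high, inner face at x = +36 mm of the lane's frame, yellow tip at the mouth; outside it a flat screwed flange 3 mm high reaches to x = +62 mm. Origin and axes: the lane's
- specimen_jar: bystander, loose: small violet jar with a white cap, 48 mm across, 57 mm tall; stands on the board beyond the lane, centre 100 to 110 mm from its centre line. Origin: centre of its underside. Not to be disturbed
- beaker: bystander, loose: small clear glass beaker, 56 mm across, 70 mm tall; stands on the bench beyond the board. Origin: centre of its underside. Not to be disturbed
- cooling_coil: bystander, loose: steel wire coil, 52 mm across, 46 mm tall; stands on the board on the robot's side of the lane, centre 95 to 100 mm from the centre line. Origin: centre of its underside. Not to be disturbed
- tape_roll: bystander, loose: flat red roll of tape, 90 mm across, 19 mm high. Origin: centre of its underside. Not to be disturbed
- buffer_bottle: bystander, loose: white bottle with a yellow cap, 60 mm across, 118 mm tall. Origin: centre of its underside. Not to be disturbed
- stopper: bystander, loose: red-brown rubber stopper, 36 mm across, 26 mm tall. Origin: centre of its underside. Not to be disturbed
Things that resemble listed ones, but are neither listed nor needed, are in the scene too. There is more than one size of the cell_box; the job needs the larger.

How it is judged:
By the outcome, as a careful person would: the job done as asked, in the order asked, and still so for the second after the job is handed in, with the robot touching nothing.
It also fails if it takes over 51 s, if anything falls off the work surface, if the arm or the gripper's body presses on something with over 40 N, if the wrist force passes 120 N, or if a joint passes its speed limit or range.

ROBOT

A 7-joint arm with a two-finger parallel gripper is mounted at the origin on the work surface; the furniture and walls round the work are solid. World frame = base frame: x ahead of the robot, y to its left, z up, the work surface at z = 0. Lengths are in m, angles in rad, forces in N, time in s.
With the tool pointing down it reaches from about 0.4 to 0.925 m from the base axis. Payload 4.1 kg.
Tool frame: the origin (TCP) lies between the finger pads; the fingertips stand 14 mm ahead of it and the grasp point (between the pads) lies 5 mm behind it; z points along the fingers, y is the direction in which the jaws open and shut (so a half turn about z gives the same grasp; the last joint's range is limited). The gripper opens to 85 mm and grips with 20 to 120 N. Pads are 22 mm wide; open, the fingers measure 114 mm over their backs; the gripper's body (76 mm by 85 mm) begins 54 mm behind the grasp point. The pads swing forward as they close: fully open they stand 13 mm farther back than shut.
Start: joints at [1.154, 0.398, 0.045, 1.537, -0.019, 1.207, -0.051], TCP at [0.203, -0.617, 0.245] pointing down, gripper open.
Joint ranges: [-2.82, 2.82], [-0.49, 2.23], [-1.37, 1.46], [0, 2.46], [-1.36, 4.5], [0.23, 2], [-2.94, 2.94]. Speed limits (rad/s): [2.57, 2.57, 3.14, 3.14, 3.14, 3.14, 3.14].

INTERFACE

Orientations are given as a unit quaternion [x, y, z, w].
In Python, from bench import robot gives the robot as it stands.
- The arm moves only by the tool carry_out, never from a script. Its argument "steps" is text: rows parted by semicolons, each of 7 numbers parted by spaces: the shift along the tool's x, y, z in mm, then the turn, a rotation vector about the tool's x, y, z in degrees, then the gripper command: -1 is fully open, 1 is shut, values between are in proportion. A call has 1 to 10 rows; each row shifts and turns the pose as measured when the row begins, along the tool's axes as they then stand; what a row does not reach is not made up. A row lasts 1/12 s, in which the tool goes at most 41.7 mm and 7.16 degrees, less where a joint would pass 70% of its speed; a pose out of reach is approached as far as the arm can. A call is refused whole if a number of a shift passes 41.7 or a number of a turn 7.16, either way. A call with a gripper value outside its range is refused whole. The fingers move at their own pace and stop on an object; "force" is the grip in N (left out, the last holds). Time passes only in rows, so rows that do not move let the fingers close. It gives the time, the measured TCP pose, the force and the opening at its end, in the units of the state.
- robot.get_obs(): the state, without advancing time (a new reading comes with each control period).
- robot.get_image(name): name is "side" or "top"; returns a dict with "pixels" (384x512x3 uint8, blue, green, red), "fx", "fy", "cx", "cy" (pixels), "cam_to_world" (4x4, takes a point from camera to world coordinates). Camera axes: x right, y up, looking along -z (the intrinsics and any distortion apply to the point x, -y, -z); pixel columns grow to the right and rows downward; lengths in m; the calibration is good to about 2 mm. A picture is of the moment at which its call begins. There is no depth.
- robot.job_done(): hands the job in, once; it reports no verdict.
The state is a dict: "t": time; "qpos": joint angles; "dq": joint speeds; "effort": joint torques, N m; "tool_pos": TCP position; "eef_rot": TCP orientation; "contact_force": force on the tool from outside, world axes, zero at the start; "wrist_torque": the same for the moment, N m; "finger_gap": finger opening in m.
Only numpy, scipy, OpenCV 4.12 (cv2) and the standard library are available. Lean on these libraries where they do the work, as an engineer would, in place of code of your own. Each camera call takes 0.05 s, during which the arm holds its last target.

## Working session

There is one attempt and no reset: what is moved stays moved. The work goes in short steps, Python scripts to look and compute and a tool call to move; the robot and the scene stay as the last step left them, time stands still between calls to the robot, and variables do not carry over. Pictures are saved under pics/ and viewed, and the job is handed in when it is done.

Besides the shell and the picture viewer there is one more tool, called after "Emit:" as name(argument=value, ...) on one line, values as JSON. carry_out: Moves the arm, as the interface text tells. Its arguments: {"type":"object","properties":{"steps":{"type":"string"},"force":{"type":"number"}},"required":["steps"]}

```bash
mkdir -p pics; ls
python3 - <<'E'
from bench import robot
import cv2
o=robot.get_obs()
for k in o: print(k,o[k])
for n in ("side","top"):
    im=robot.get_image(n); cv2.imwrite(f"pics/{n}0.png",im["pixels"]); print(n,[im[k] for k in im if k!="pixels"], im.keys())
E
```

```text
pics
t 0.0
qpos [ 1.15401859  0.39919838  0.04504519  1.5379022  -0.01869233  1.20690089
 -0.05070452]
dq [-0.00037532 -0.0012311  -0.00260386 -0.00017264  0.00137672  0.00203428
 -0.00011639]
effort [-1.36891782e-05 -4.75131047e+01  1.36462837e+00 -2.54224688e+01
  1.14200322e-02  9.46772459e-03  2.85336384e-06]
tool_pos [ 0.202916   -0.61686382  0.24424967]
eef_rot [ 9.87395339e-01  1.58270203e-01 -2.30313692e-04 -9.66637592e-04]
contact_force [-0.8491171   0.51124523  0.37192494]
wrist_torque [ 0.06105892 -0.05952017 -0.00672673]
finger_gap 0.08542647477388614
side [348.7338802018018, 348.7338802018018, 254.89333328539234, 189.3742205116869, array([[ 0.99419789,  0.06489896, -0.08578277,  0.50798176],
       [-0.10725232,  0.53717503, -0.83662412, -0.82175733],
       [-0.00821567,  0.84097034,  0.54101885,  0.53269685],
       [ 0.        ,  0.        ,  0.        ,  1.        ]])] dict_keys(['pixels', 'fx', 'fy', 'cx', 'cy', 'cam_to_world'])
top [360.9098798236499, 360.9098798236499, 264.0519003206263, 189.61023133095586, array([[ 0.00297148,  0.99443238, -0.10533473,  0.5099129 ],
       [-0.99994448,  0.00401971,  0.00974056, -0.10591511],
       [ 0.01010974,  0.10529994,  0.99438912,  0.90185165],
       [ 0.        ,  0.        ,  0.        ,  1.        ]])] dict_keys(['pixels', 'fx', 'fy', 'cx', 'cy', 'cam_to_world'])
```

View pics/side0.png

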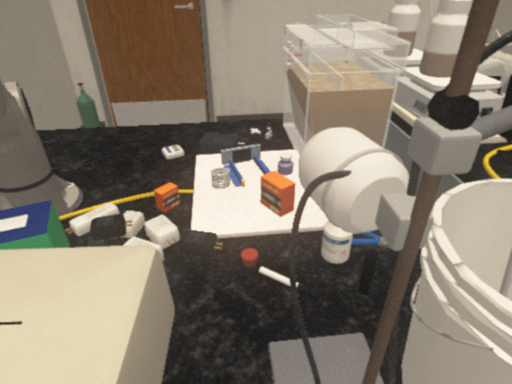

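View pics/top0.png

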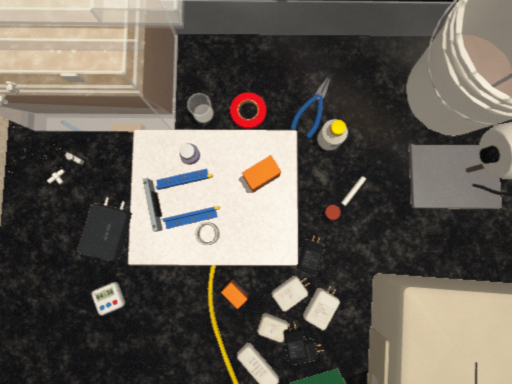

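The top view holds two orange boxes: A at (262,173) on the board, about 38x24 px, and B at (234,294) off the board, clearly smaller. In the side view they are at (277,193) and (167,197). A stands on the board in front of the yellow-tipped mouth, so it fits the description. I'll confirm it in a crop and measure.

```bash
cat > h.py <<'E'
import numpy as np,cv2
from bench import robot
def ray(im,u,v):
    T=im["cam_to_world"]; d=np.array([(u-im["cx"])/im["fx"],-(v-im["cy"])/im["fy"],-1.]); return T[:3,3],T[:3,:3]@d
def onz(im,u,v,z):
    c,d=ray(im,u,v); return c+d*(z-c[2])/d[2]
def proj(im,p):
    T=im["cam_to_world"]; q=T[:3,:3].T@(np.asarray(p,float)-T[:3,3]); return np.array([im["cx"]+im["fx"]*q[0]/-q[2], im["cy"]-im["fy"]*q[1]/-q[2]])
def tri(ims,uvs):
    A=np.zeros((3,3));b=np.zeros(3);R=[]
    for im,(u,v) in zip(ims,uvs):
        c,d=ray(im,u,v); d=d/np.linalg.norm(d);P=np.eye(3)-np.outer(d,d);A+=P;b+=P@c;R.append((c,P))
    p=np.linalg.solve(A,b); return p,[np.linalg.norm(P@(p-c)) for c,P in R]
def mask(px,name):
    h=cv2.cvtColor(px,cv2.COLOR_BGR2HSV)
    r={"orange":((5,150,90),(14,255,255)),"blue":((100,140,60),(118,255,255)),"yellow":((20,130,100),(33,255,255))}[name]
    return cv2.inRange(h,*[np.array(x) for x in r])
def blobs(px,name,amin=8):
    m=mask(px,name); n,l,s,c=cv2.connectedComponentsWithStats(m)
    return [(s[i].tolist(),c[i].round(1).tolist(),(l==i).astype(np.uint8)) for i in range(1,n) if s[i][4]>=amin]
E
python3 - <<'E'
from h import *
t=robot.get_image("top"); s=robot.get_image("side")
for nm,im in (("top",t),("side",s)):
    for c in ("orange","blue","yellow"):
        for b in blobs(im["pixels"],c): 
            r=cv2.minAreaRect(cv2.findContours(b[2],0,2)[0][0]); print(nm,c,b[0],b[1],np.round(cv2.boxPoints(r),1).tolist())
a=cv2.resize(t["pixels"][120:270,120:310],None,fx=4,fy=4,interpolation=cv2.INTER_CUBIC)
cv2.imwrite("pics/crop_top.png",a)
a=cv2.resize(s["pixels"][130:245,150:340],None,fx=4,fy=4,interpolation=cv2.INTER_CUBIC)
cv2.imwrite("pics/crop_side.png",a)
E
```

```text
top orange [237, 100, 14, 20, 46] [242.0, 108.5] [[237.0, 100.0], [250.0, 100.0], [250.0, 119.0], [237.0, 119.0]]
top orange [252, 104, 7, 15, 22] [256.4, 110.9] [[252.0, 118.0], [256.0, 104.0], [260.0, 105.0999984741211], [256.0, 119.0999984741211]]
top orange [243, 156, 38, 35, 647] [260.6, 173.0] [[241.0, 172.89999389648438], [270.20001220703125, 154.6999969482422], [281.5, 172.8000030517578], [252.39999389648438, 191.0]]
top orange [325, 205, 16, 15, 167] [332.5, 211.8] [[322.70001220703125, 213.5], [330.5, 201.6999969482422], [342.79998779296875, 209.8000030517578], [334.8999938964844, 221.60000610351562]]
top orange [221, 280, 27, 29, 385] [233.8, 294.7] [[219.5, 291.5], [232.0, 279.0], [249.5, 296.5], [237.0, 309.0]]
top blue [290, 95, 29, 34, 212] [301.9, 111.2] [[286.70001220703125, 125.5999984741211], [311.79998779296875, 90.5], [318.3999938964844, 95.30000305175781], [293.29998779296875, 130.39999389648438]]
top blue [306, 96, 17, 43, 222] [316.1, 118.8] [[305.3999938964844, 136.6999969482422], [319.79998779296875, 95.9000015258789], [327.6000061035156, 98.69999694824219],
[... 5012 characters left out ...]
2], [512.7000122070312, 144.6999969482422], [498.8999938964844, 179.6999969482422]]
side yellow [241, 180, 3, 6, 12] [242.4, 182.1] [[241.0, 180.0], [243.0, 180.0], [243.0, 185.0], [241.0, 185.0]]
side yellow [178, 189, 15, 4, 58] [185.2, 190.5] [[178.0, 189.0], [192.0, 189.0], [192.0, 192.0], [178.0, 192.0]]
side yellow [110, 191, 44, 13, 209] [132.3, 197.4] [[109.80000305175781, 200.0], [152.60000610351562, 190.3000030517578], [153.6999969482422, 195.1999969482422], [110.9000015258789, 204.8000030517578]]
side yellow [59, 202, 47, 18, 187] [79.7, 211.2] [[58.29999923706055, 215.89999389648438], [104.5, 200.5], [105.9000015258789, 204.6999969482422], [59.70000076293945, 220.10000610351562]]
```

View pics/crop_top.png

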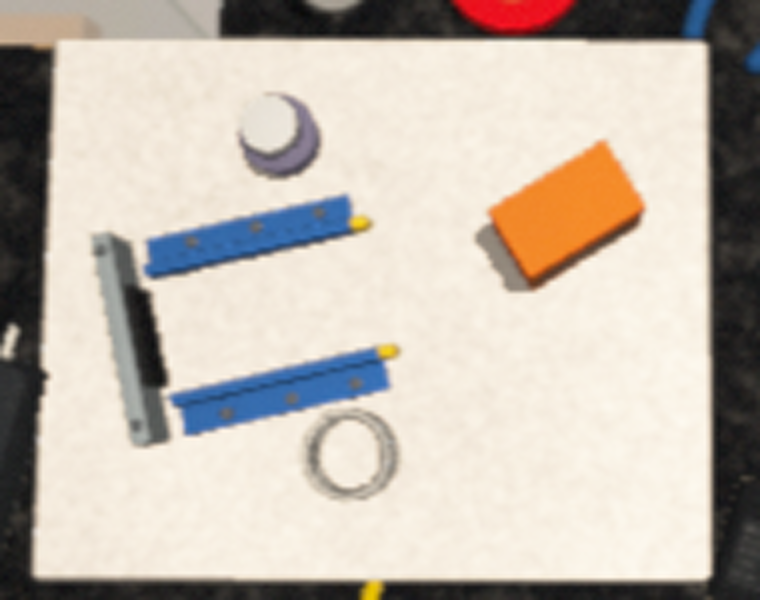

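View pics/crop_side.png

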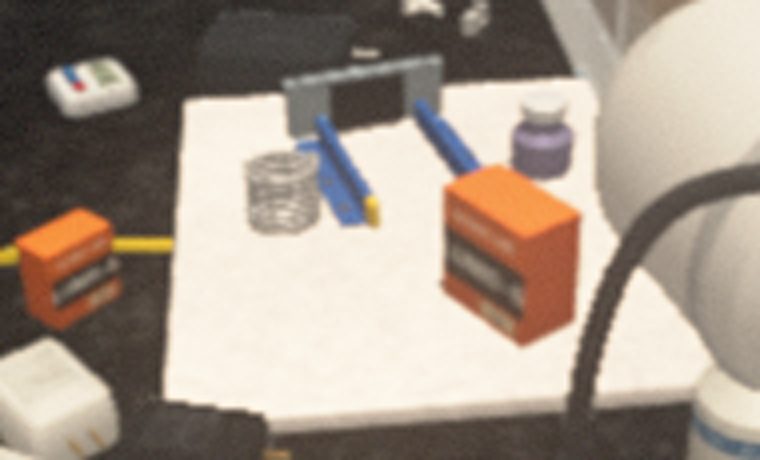

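Crop confirms it: A at (262,173) is the larger box, upright on the board in front of the yellow tips at (209,176) and (216,207). B lies off the board beside the yellow cable. Next I measure box and lane.

Run:
```python
from h import *
t=robot.get_image("top"); s=robot.get_image("side")
for h in(0.,.016): print("nadir",proj(t,[t["cam_to_world"][0,3],t["cam_to_world"][1,3],h]))
# box top face
px=t["pixels"]; hsv=cv2.cvtColor(px,cv2.COLOR_BGR2HSV)
b=[b for b in blobs(px,"orange") if b[0][4]==max(x[0][4] for x in blobs(px,"orange"))][0]
ys,xs=np.where(b[2]); v=hsv[ys,xs,2]; print(np.percentile(v,[5,25,50,75,95]))
m=((b[2]>0)&(hsv[...,2]>200)).astype(np.uint8)
c=max(cv2.findContours(m,0,1)[0],key=cv2.contourArea)[:,0,:].astype(float)
P=np.array([onz(t,u,w,0.098)[:2] for u,w in c])
r=cv2.minAreaRect((P*1000).astype(np.float32)); bp=cv2.boxPoints(r); print("box top rect mm",r,bp.round(1).tolist())
bt=np.array([onz(t,(u+.5)/4-.5+120,(w+.5)/4-.5+120,.098)[:2]*1000 for u,w in[(489,211),(605,141),(644,210),(530,279)]])
print("manual corners",bt.round(1).tolist(),bt.mean(0),[np.linalg.norm(bt[i]-bt[(i+1)%4]).round(1) for i in range(4)])
# side corner check: top face corners in side crop -> z=.098
sc=[(445,189),(497,166),(580,213),(523,240)]
bs=np.array([onz(s,(u+.5)/4-.5+150,(w+.5)/4-.5+130,.098)[:2]*1000 for u,w in sc])
print("side corners",bs.round(1).tolist(),bs.mean(0))
# tips
for n,(u,w) in {"R":(209.4,175.6),"L":(216.5,207.4)}.items():
    print(n,(onz(t,u,w,.038)*1000).round(1))
print("L tri",tri([t,s],[(216.5,207.4),(242.4,182.1)]))
f=lambda u,w,z:(onz(t,(u+.5)/4-.5+120,(w+.5)/4-.5+120,z)*1000).round(1)
print("Linner top edge",f(172,398,.038),f(398,346,.038))
print("Rinner bottom/top",f(147,277,.016),f(372,227,.016),f(147,277,.038),f(372,227,.038))
print("flange outerR",f(147,239,.019),f(348,195,.019),"L",f(186,434,.019),f(388,386,.019))
print("rubber top (.06) ",f(140,288,.06),f(157,386,.06), "bottom",f(151,288,.016),f(167,386,.016))
print("board",[f(u,w,.016) for u,w in[(57,40),(708,42),(711,580),(33,578)]])
print("coil",f(350,455,.03),"jar cap", f(268,124,.073))
```

```text
nadir [260.38260757 227.82845629]
nadir [260.38260757 227.82845629]
[153.35 242.   243.   244.   245.  ]
box top rect mm ((635.2047119140625, -107.18466186523438), (44.35975646972656, 75.89933013916016), 31.388202667236328) [[596.5, -86.30000305175781], [636.0, -151.10000610351562], [673.9000244140625, -128.0], [634.4000244140625, -63.20000076293945]]
manual corners [[633.9, -63.8], [674.2, -129.0], [634.8, -151.0], [595.5, -87.1]] [ 634.58639984 -107.71442032] [np.float64(76.7), np.float64(45.1), np.float64(75.1), np.float64(44.9)]
side corners [[597.4, -95.3], [633.2, -71.2], [673.4, -132.5], [635.0, -157.6]] [ 634.74573783 -114.16923343]
R [634.9  17.6  38. ]
L [558.2  -0.8  38. ]
L tri (array([5.58241162e-01, 4.90653436e-04, 2.76070678e-02]), [np.float64(0.0005198024758148873), np.float64(0.000519802475814817)])
Linner top edge [529.8 126.8  38. ] [561.3  -7.   38. ]
Rinner bottom/top [604.5 150.5  16. ] [636.2  12.8  16. ] [602.1 144.1  38. ] [633.    9.8  38. ]
flange outerR [627.7 150.4  19. ] [655.6  27.5  19. ] L [508.5 122.7  19. ] [538.    0.9  19. ]
rubber top (.06)  [593.3 141.6  60. ] [536.2 129.8  60. ] bottom [597.7 147.8  16. ] [537.6 136.   16. ]
board [array([753.4, 211.7,  16. ]), array([ 754.5, -196.1,   16. ]), array([ 421.7, -195.7,   16. ]), array([422.1, 212.6,  16. ])]
coil [496.3  21.6  30. ] jar cap [688.4  66.7  73. ]
```

Run:
```python
from h import *
t=robot.get_image("top"); s=robot.get_image("side")
a=cv2.resize(t["pixels"][0:230,330:512],None,fx=3,fy=3,interpolation=cv2.INTER_CUBIC);cv2.imwrite("pics/stand.png",a)
print("cream corner",tri([t,s],[(373,276),(163,252)]))
print("cyl rough",tri([t,s],[(490,150),(400,195)]),tri([t,s],[(482,145),(310,160)]))
for z in(0,.1,.2,.3,.4): print(z,onz(t,480,150,z).round(3),onz(s,305,160,z).round(3),onz(s,345,220,z).round(3))
print("bottle",tri([t,s],[(338,127),(337,215)]))
```

```text
cream corner (array([ 0.39999561, -0.35066206,  0.10926109]), [np.float64(0.007130765262011365), np.float64(0.007130765262011271)])
cyl rough (array([ 0.67239253, -0.51074792,  0.30557001]), [np.float64(0.03154249544537631), np.float64(0.031542495445376406)]) (array([ 0.62771957, -0.45645211,  0.33709245]), [np.float64(0.015128085169717708), np.float64(0.015128085169717595)])
0 [ 0.71  -0.667  0.   ] [ 0.773  0.157 -0.   ] [ 0.799 -0.164  0.   ]
0.1 [ 0.687 -0.605  0.1  ] [ 0.723 -0.026  0.1  ] [ 0.744 -0.288  0.1  ]
0.2 [ 0.665 -0.543  0.2  ] [ 0.673 -0.21   0.2  ] [ 0.69  -0.411  0.2  ]
0.3 [ 0.643 -0.48   0.3  ] [ 0.624 -0.394  0.3  ] [ 0.635 -0.534  0.3  ]
0.4 [ 0.621 -0.418  0.4  ] [ 0.574 -0.578  0.4  ] [ 0.58  -0.658  0.4  ]
bottle (array([ 0.73300497, -0.27939008,  0.10844832]), [np.float64(0.003620345790420529), np.float64(0.0036203457904203317)])
```

View pics/stand.png

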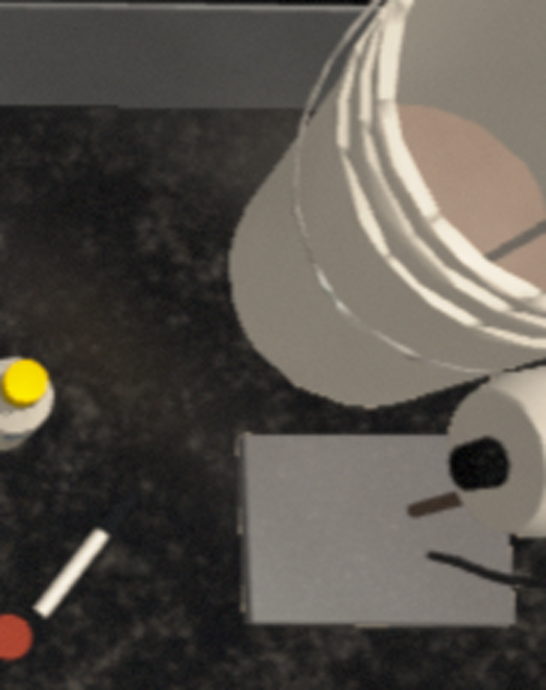

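The picture shows the stirrer motor hanging at about x 0.6–0.7, y below −0.46, z 0.3–0.4. The bottle is at (0.73,−0.28), and the cream box is about 0.11 high. I'll swing in at short radius, high up.

Emit:
carry_out(steps="22 -21 0 0 0 0 0;22 -21 0 0 0 0 0;22 -21 0 0 0 0 0;22 -21 0 0 0 0 0;22 -21 0 0 0 0 0;22 -21 0 0 0 0 0;22 -21 0 0 0 0 0;22 -21 0 0 0 0 0;22 -21 0 0 0 0 0;22 -21 0 0 0 0 0")

```text
t: 1.23
tool_pos: [0.3467, -0.3462, 0.2436]
eef_rot: [0.989, 0.15, -0.002, 0.003]
contact_force: [0.2, 0.5, 0.2]
finger_gap: 0.0426
```

Emit:
carry_out(steps="0 0 0 0 0 -7 0.53;0 0 0 0 0 -7 0.53;0 0 0 0 0 -7 0.53;0 0 0 0 0 -7 0.53;0 0 0 0 0 -7 0.53;0 0 0 0 0 -7 0.53;0 0 0 0 0 -7 0.53;0 0 0 0 0 -7 0.53;0 0 0 0 0 -7 0.53;0 0 0 0 0 -7 0.53")

```text
t: 2.07
tool_pos: [0.3531, -0.3361, 0.2458]
eef_rot: [0.713, 0.701, -0.002, 0.003]
contact_force: [-0.1, 0.3, 0.2]
finger_gap: 0.0201
```

```bash
cat >> h.py <<'E'
from scipy.spatial.transform import Rotation as Ro
TH=0.23; N=np.array([np.cos(TH),np.sin(TH)]); V=np.array([-np.sin(TH),np.cos(TH)]); O=582.5*N-135.5*V
def to(x,y,z,yawx):
    o=robot.get_obs(); R=Ro.from_quat(o["eef_rot"]); p=o["tool_pos"]
    d=R.inv().apply(np.array([x,y,z])/1000-p)*1000
    c,s_=np.cos(np.radians(yawx)),np.sin(np.radians(yawx))
    G=Ro.from_matrix(np.array([[c,s_,0],[s_,-c,0],[0,0,-1.]]))
    print("t",o["t"],"tcp",(p*1000).round(1),"yawx",np.degrees(np.arctan2(*R.as_matrix()[1::-1,0])).round(2),"shift",d.round(1),"turn",np.degrees((R.inv()*G).as_rotvec()).round(2),"F",o["contact_force"].round(1),"gap",round(o["finger_gap"],4))
E
python3 -c "
from h import *
to(674,-171,245,121.5)"
```

```text
t 2.0667 tcp [ 353.1 -336.1  245.8] yawx 89.06 shift [1.703e+02 3.182e+02 3.000e-01] turn [  0.     0.42 -32.44] F [-0.1  0.3  0.2] gap 0.0201
```

Turn first, then travel (the shift is recomputed after the turn).

Emit:
carry_out(steps="17 32 0 0 0 0 0.53;17 32 0 0 0 0 0.53;17 32 0 0 0 0 0.53;17 32 0 0 0 0 0.53;17 32 0 0 0 0 0.53;17 32 0 0 0 0 0.53;17 32 0 0 0 0 0.53;17 32 0 0 0 0 0.53;17 32 0 0 0 0 0.53;0 0 0 0 0 0 0.53")

```text
t: 2.9
tool_pos: [0.6529, -0.1865, 0.2445]
eef_rot: [0.716, 0.698, -0.002, 0.004]
contact_force: [-0.7, 2.2, 0.1]
finger_gap: 0.0201
```

Emit:
carry_out(steps="0 0 0 0 0 -6.5 0.53;0 0 0 0 0 -6.5 0.53;0 0 0 0 0 -6.5 0.53;0 0 0 0 0 -6.5 0.53;0 0 0 0 0 -6.5 0.53;0 0 0 0 0 0 0.53")

```text
t: 3.4
tool_pos: [0.6553, -0.1822, 0.2424]
eef_rot: [0.477, 0.879, -0.002, 0.002]
contact_force: [-0.0, -0.2, 0.9]
finger_gap: 0.0201
```

```bash
python3 -c "
from h import *
to(674,-171,68,121.5)
t=robot.get_image('top'); cv2.imwrite('pics/t1.png',t['pixels'])"
```

```text
t 3.4 tcp [ 655.3 -182.2  242.4] yawx 122.96 shift [  0.3  22.1 174.3] turn [-0.07  0.37  1.46] F [-0.  -0.2  0.9] gap 0.0201
```

View pics/t1.png

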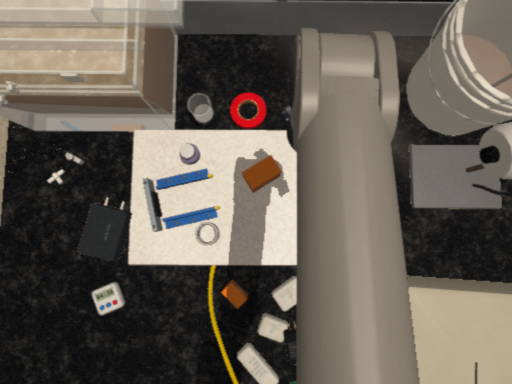

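Emit:
carry_out(steps="0 11 10 0 0 1.4 0.53;0 11 30 0 0 0 0.53;0 0 30 0 0 0 0.53;0 0 30 0 0 0 0.53;0 0 30 0 0 0 0.53;0 0 20 0 0 0 0.53;0 0 10 0 0 0 0.53;0 0 0 0 0 0 0.53")

```text
t: 4.12
tool_pos: [0.6775, -0.1746, 0.0801]
eef_rot: [0.503, 0.864, -0.002, 0.007]
contact_force: [-0.3, -0.6, 0.3]
finger_gap: 0.02
```

```bash
python3 -c "
from h import *
to(674,-171,68,121.5)
t=robot.get_image('top');s=robot.get_image('side')
cv2.imwrite('pics/t2.png',cv2.resize(t['pixels'][110:270,120:340],None,fx=3,fy=3,interpolation=2))
cv2.imwrite('pics/s2.png',cv2.resize(s['pixels'][120:260,150:400],None,fx=3,fy=3,interpolation=2))
"
```

```text
t 4.1167 tcp [ 677.5 -174.6   80.1] yawx 119.63 shift [ 5.1 -1.3 12. ] turn [ 0.2   0.83 -1.87] F [-0.3 -0.6  0.3] gap 0.02
```

View pics/t2.png

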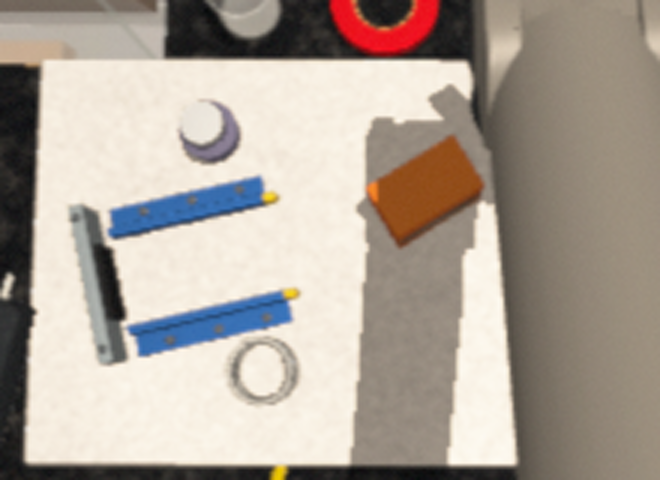

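View pics/s2.png

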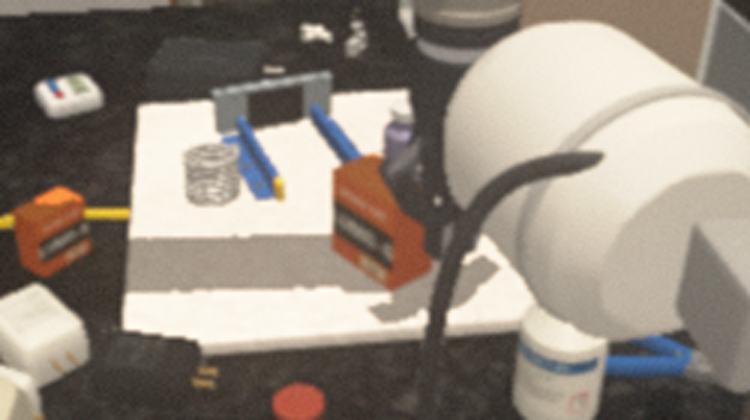

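Box undisturbed at (262,173). The fingers are behind its back face and the shadow falls over it. Next I lower the last 12 mm and align.

Emit:
carry_out(steps="3 -1 8 0 0.5 -1.6 0.53;0 0 4 0 0 0 0.53;0 0 0 0 0 0 0.53")

```text
t: 4.47
tool_pos: [0.6805, -0.1733, 0.0754]
eef_rot: [0.49, 0.872, 0.002, 0.009]
contact_force: [0.4, 0.1, -0.2]
finger_gap: 0.02
```

```bash
cat >> h.py <<'E'
def lane():
    o=robot.get_obs(); R=Ro.from_quat(o["eef_rot"]).as_matrix(); p=o["tool_pos"]*1000; d=p[:2]-O
    y=np.degrees(np.arctan2(R[1,0],R[0,0]))-90-np.degrees(TH)
    print("t",o["t"].round(2) if hasattr(o["t"],"round") else o["t"],"TCP lane x,y",(d@N).round(1),(d@V).round(1),"z",p[2].round(1),"rel yaw deg",y.round(2),"F",o["contact_force"].round(1),"gap",round(o["finger_gap"],4),"zaxis",R[:,2].round(3))
def goal(x,y,phi,off=50):
    # box lane pose -> TCP world target, print shift
    a=phi+TH; p=O+x*N+y*V-off*np.array([-np.sin(a),np.cos(a)]); to(p[0],p[1],68,90+np.degrees(a))
E
python3 -c "
from h import *
lane(); goal(11,-114,.32)
for k in range(0,6): 
    a=.32*(1-k/5); print(k,a); goal(11-215*(np.cos(a)-np.cos(.32)),-114+215*(np.sin(.32)-np.sin(a)),a)
"
```

```text
t 4.4667 TCP lane x,y 40.5 -188.4 z 75.4 rel yaw deg 18.14 F [ 0.4  0.1 -0.2] gap 0.02 zaxis [ 0.019 -0.005 -1.   ]
t 4.4667 tcp [ 680.5 -173.3   75.4] yawx 121.32 shift [30.  -4.8  6.9] turn [ 0.76  0.82 -0.19] F [ 0.4  0.1 -0.2] gap 0.02
0 0.32
t 4.4667 tcp [ 680.5 -173.3   75.4] yawx 121.32 shift [30.  -4.8  6.9] turn [ 0.76  0.82 -0.19] F [ 0.4  0.1 -0.2] gap 0.02
1 0.256
t 4.4667 tcp [ 680.5 -173.3   75.4] yawx 121.32 shift [43.8 -7.6  6.7] turn [0.79 0.8  3.48] F [ 0.4  0.1 -0.2] gap 0.02
2 0.192
t 4.4667 tcp [ 680.5 -173.3   75.4] yawx 121.32 shift [57.8 -9.6  6.5] turn [0.81 0.77 7.14] F [ 0.4  0.1 -0.2] gap 0.02
3 0.128
t 4.4667 tcp [ 680.5 -173.3   75.4] yawx 121.32 shift [ 71.9 -10.6   6.3] turn [ 0.84  0.74 10.81] F [ 0.4  0.1 -0.2] gap 0.02
4 0.06399999999999999
t 4.4667 tcp [ 680.5 -173.3   75.4] yawx 121.32 shift [ 86.  -10.7   6.1] turn [ 0.86  0.72 14.48] F [ 0.4  0.1 -0.2] gap 0.02
5 0.0
t 4.4667 tcp [ 680.5 -173.3   75.4] yawx 121.32 shift [100.1  -9.9   5.9] turn [ 0.88  0.69 18.14] F [ 0.4  0.1 -0.2] gap 0.02
```

Emit:
carry_out(steps="6 -4 7 0.8 0.8 0 0.53;6 -1 3 0 0 0 0.53;6 0 1 0 0 0 0.53;3 0 0 0 0 0 0.53;0 0 0 0 0 0 0.53")

```text
t: 4.88
tool_pos: [0.6651, -0.1565, 0.0656]
eef_rot: [0.49, 0.872, 0.0, 0.001]
contact_force: [0.0, -0.5, 0.2]
finger_gap: 0.0199
```

```bash
python3 -c "
from h import *
lane(); goal(11,-114,.32)
t=robot.get_image('top');s=robot.get_image('side')
cv2.imwrite('pics/t3.png',cv2.resize(t['pixels'][110:270,120:340],None,fx=3,fy=3,interpolation=2))
cv2.imwrite('pics/s3.png',cv2.resize(s['pixels'][150:250,230:330],None,fx=6,fy=6,interpolation=2))
"
```

```text
t 4.8833 TCP lane x,y 29.4 -168.5 z 65.6 rel yaw deg 18.1 F [ 0.  -0.5  0.2] gap 0.0199 zaxis [ 0.001 -0.001 -1.   ]
t 4.8833 tcp [ 665.1 -156.5   65.6] yawx 121.28 shift [ 7.6 -0.3 -2.4] turn [ 0.04  0.06 -0.24] F [ 0.  -0.5  0.2] gap 0.0199
```

View pics/s3.png

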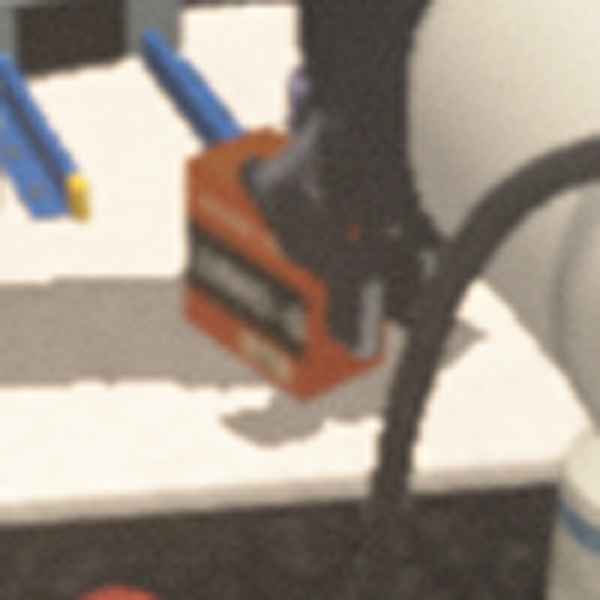

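View pics/t3.png

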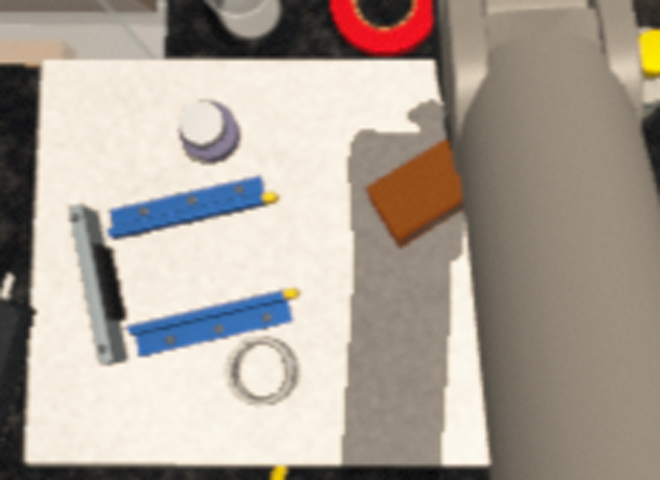

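Fingers are about 8 mm short of the back face, centred, with tips about 35 mm above the board, and the box hasn't moved. I'll start the gentle push.

Emit:
carry_out(steps="3 0 0 0 0 0 0.53;3 0 -1 0 0 0 0.53;3 0 -1 0 0 0 0.53;3 -0.7 0 0 0 0.8 0.53;3 -0.7 0 0 0 0.8 0.53;3 -0.7 0 0 0 0.8 0.53;3 -0.7 0 0 0 0.8 0.53;0 0 0 0 0 0 0.53")

```text
t: 5.65
tool_pos: [0.653, -0.1441, 0.0696]
eef_rot: [0.519, 0.855, -0.001, 0.005]
contact_force: [0.0, -0.4, -0.5]
finger_gap: 0.0201
```

```bash
cat >> h.py <<'E'
def shot(tag):
    t=robot.get_image('top');s=robot.get_image('side')
    a=cv2.resize(t['pixels'][120:250,130:330],None,fx=4,fy=4,interpolation=2); cv2.imwrite(f'pics/t{tag}.png',a)
    b=cv2.resize(s['pixels'][130:240,200:330],None,fx=6,fy=5,interpolation=2); cv2.imwrite(f'pics/s{tag}.png',b)
def lp(im,u,v,z):
    d=onz(im,u,v,z)[:2]*1000-O; return (d@N).round(1),(d@V).round(1)
E
python3 -c "
from h import *
lane(); a=.256;goal(11-215*(np.cos(a)-np.cos(.32)),-114+215*(np.sin(.32)-np.sin(a)),a)
shot(4)
"
```

```text
t 5.65 TCP lane x,y 20.4 -153.6 z 69.6 rel yaw deg 14.34 F [ 0.  -0.4 -0.5] gap 0.0201 zaxis [ 0.007 -0.007 -1.   ]
t 5.65 tcp [ 653.  -144.1   69.6] yawx 117.52 shift [4.5 0.5 1.5] turn [ 0.14  0.54 -0.32] F [ 0.  -0.4 -0.5] gap 0.0201
```

View pics/t4.png

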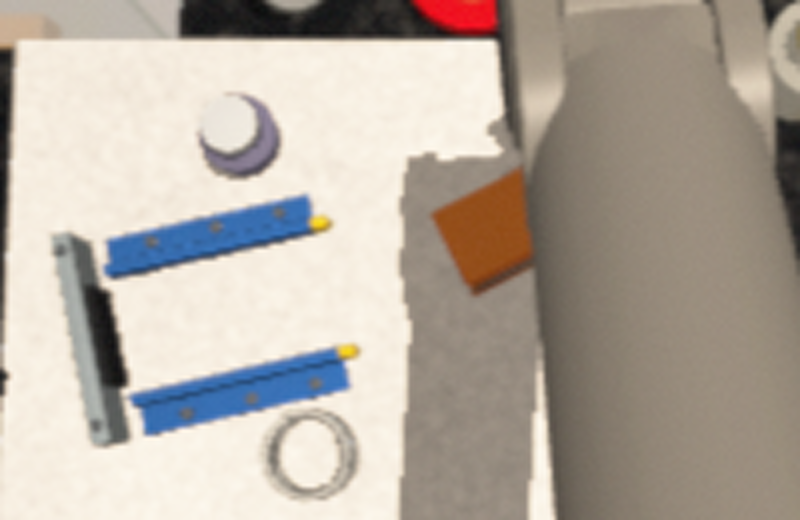

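```bash
cat >> h.py <<'E'
def boxpose():
    """front-edge fit of the shaded/bright orange top face, z=.098, in lane frame"""
    im=robot.get_image('top'); h=cv2.cvtColor(im['pixels'],cv2.COLOR_BGR2HSV)
    m=cv2.inRange(h,np.array([4,150,70]),np.array([16,255,255])); m[:140]=0; m[260:]=0; m[:,320:]=0
    n,l,st,c=cv2.connectedComponentsWithStats(m); i=1+np.argmax(st[1:,4]); 
    cs=max(cv2.findContours((l==i).astype(np.uint8),0,1)[0],key=cv2.contourArea)[:,0,:]
    P=np.array([lp(im,u,v,.098) for u,v in cs],np.float32)
    hull=cv2.convexHull(P)[:,0]
    print("bbox",st[i],"lane xmin",P[:,0].min(),"xmax",P[:,0].max(),"ymax",P[:,1].max())
    ap=cv2.approxPolyDP(hull.reshape(-1,1,2),3,True)[:,0]; print(ap.round(1).tolist())
E
python3 -c "
from h import *
im=robot.get_image('top')
for u,v in [(432,213),(474,289),(523,171)]: print(lp(im,(u+.5)/4-.5+130,(v+.5)/4-.5+120,.098))
boxpose()
h=cv2.cvtColor(im['pixels'],cv2.COLOR_BGR2HSV); print(h[180,245],h[192,248])
"
```

```text
(np.float64(21.2), np.float64(-61.5))
(np.float64(-26.0), np.float64(-75.1))
(np.float64(33.1), np.float64(-116.8))
bbox [239 163  24  29 442] lane xmin -24.5 xmax 32.9 ymax -63.5
[[31.899999618530273, -115.5999984741211], [20.200000762939453, -64.5], [-24.0, -75.19999694824219], [-15.699999809265137, -109.30000305175781]]
[ 13 213 147] [ 11 145 107]
```

The box moved and turned with the fingers (heading about 0.24 rad, centre about (7,−107) in the lane frame). Tool yaw agrees. I'll continue the arc.

Emit:
carry_out(steps="3 -0.7 0 0 0 0.4 0.53;3.5 -0.7 0 0 0.2 0.7 0.53;3.5 -0.7 0 0 0.2 0.7 0.53;3.5 -0.7 0 0 0 0.7 0.53;3.5 -0.7 0 0 0 0.7 0.53;3.5 -0.7 0 0 0 0.7 0.53;3.5 -0.7 0 0 0 0.7 0.53;3.5 -0.7 0 0 0 0.7 0.53;3.5 -0.7 0 0 0 0.7 0.53;0 0 0 0 0 0 0.53")

```text
t: 6.68
tool_pos: [0.634, -0.1185, 0.0704]
eef_rot: [0.568, 0.823, 0.001, 0.003]
contact_force: [0.6, -1.9, 0.5]
finger_gap: 0.02
```

```bash
python3 -c "
from h import *
lane(); boxpose()
shot(5)
"
```

```text
t 6.6833 TCP lane x,y 7.8 -124.4 z 70.4 rel yaw deg 7.65 F [ 0.6 -1.9  0.5] gap 0.02 zaxis [ 0.006 -0.003 -1.   ]
bbox [226 172  18  24 304] lane xmin -27.3 xmax 22.9 ymax -34.1
[[21.399999618530273, -69.4000015258789], [17.799999237060547, -34.099998474121094], [-25.299999237060547, -40.599998474121094], [-23.700000762939453, -63.79999923706055]]
```

View pics/t5.png

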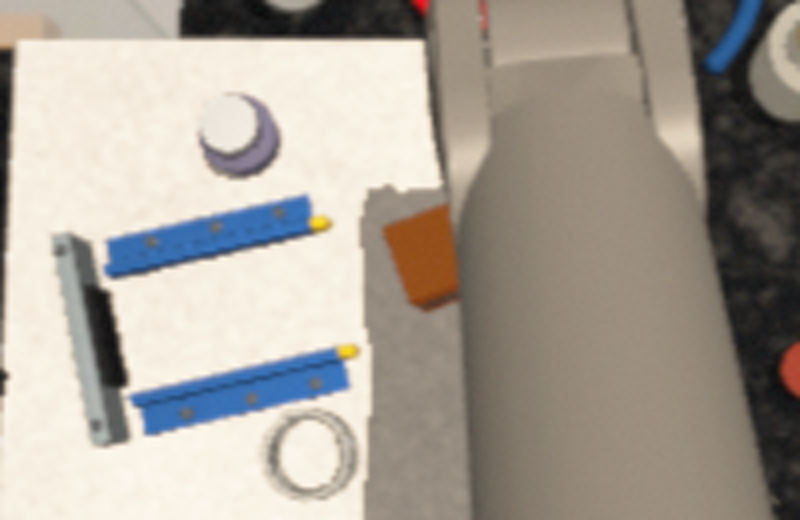

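View pics/s5.png

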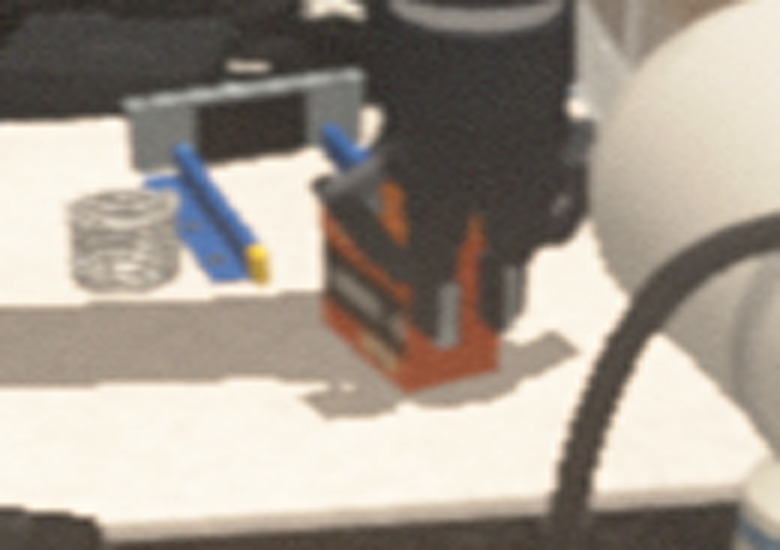

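Emit:
carry_out(steps="3.4 -0.7 0.2 0 0.2 0.8 0.53;3.4 -0.7 0.2 0 0.2 0.8 0.53;3.4 -0.7 0.2 0 0 0.8 0.53;3.4 -0.7 0.2 0 0 0.9 0.53;3.4 -0.7 0.2 0 0 0.9 0.53;3.4 -0.7 0.2 0 0 0.9 0.53;3.4 -0.7 0.2 0 0 0.9 0.53;3.4 -0.7 0.2 0 0 0.9 0.53;0 0 0 0 0 0 0.53")

```text
t: 7.58
tool_pos: [0.6183, -0.0933, 0.0676]
eef_rot: [0.622, 0.783, 0.002, -0.001]
contact_force: [0.2, -1.8, -0.3]
finger_gap: 0.0203
```

```bash
python3 -c "
from h import *
lane(); boxpose()
shot(6)
"
```

```text
t 7.5833 TCP lane x,y -1.8 -96.3 z 67.6 rel yaw deg -0.05 F [ 0.2 -1.8 -0.3] gap 0.0203 zaxis [ 0.001  0.004 -1.   ]
bbox [215 177  12  23 185] lane xmin -29.1 xmax 21.9 ymax -7.4
[[21.200000762939453, -9.600000381469727], [-20.0, -7.5], [-29.100000381469727, -16.899999618530273], [-19.600000381469727, -25.899999618530273], [19.399999618530273, -27.5]]
```

View pics/t6.png

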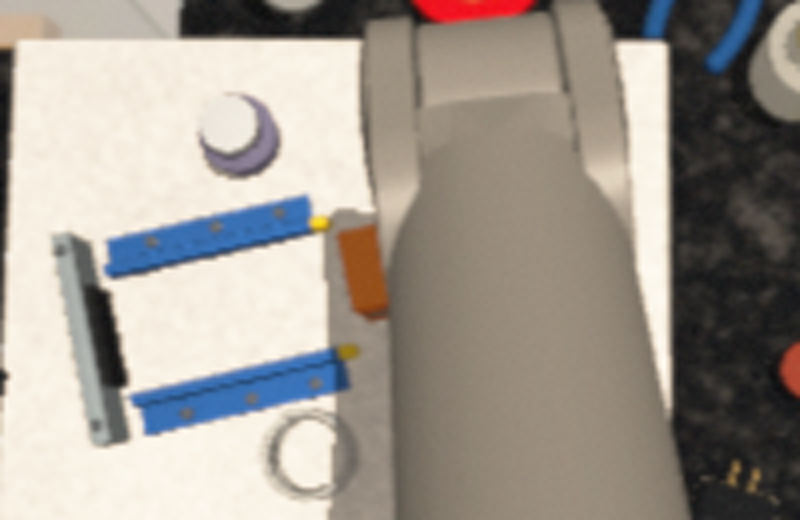

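View pics/s6.png

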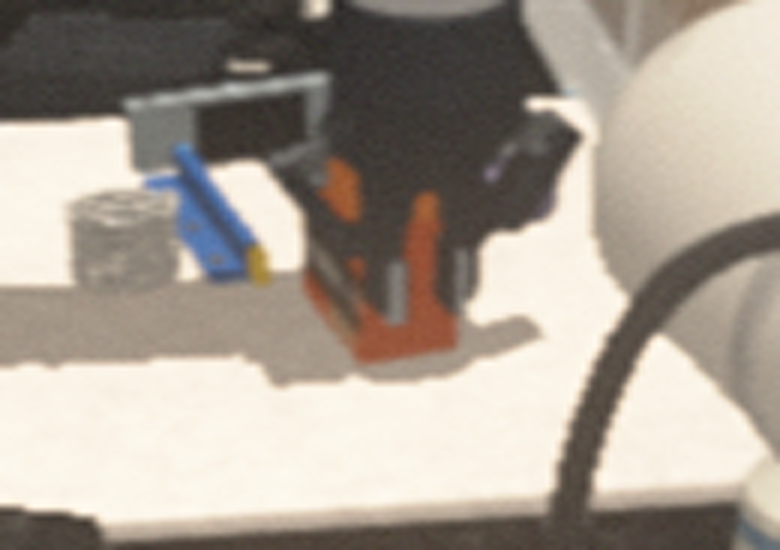

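```bash
python3 -c "
from h import *
im=robot.get_image('top');s=robot.get_image('side')
for u,v in [(337,232),(353,306)]: print(lp(im,(u+.5)/4-.5+130,(v+.5)/4-.5+120,.098))
for u,v in [(358,362),(457,347),(305,285)]: print(lp(s,(u+.5)/6-.5+200,(v+.5)/5-.5+130,.016))
print('tip',lp(s,(258+.5)/6-.5+200,(283+.5)/5-.5+130,.016))
cv2.imwrite('pics/z6.png',cv2.resize(im['pixels'][165:215,190:240],None,fx=12,fy=12,interpolation=2))
"
```

```text
(np.float64(22.5), np.float64(-7.3))
(np.float64(-20.2), np.float64(-7.2))
(np.float64(-22.7), np.float64(-82.1))
(np.float64(22.6), np.float64(-84.0))
(np.float64(-20.3), np.float64(-3.5))
tip (np.float64(-40.1), np.float64(6.0))
```

View pics/z6.png

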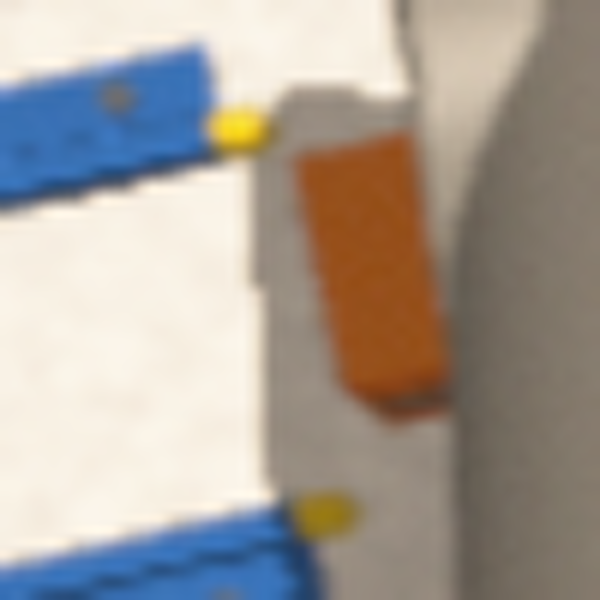

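Both views put the box centred (x about 0 to 1 mm) and square, with its front about 7 mm outside the mouth. Now straight in.

Emit:
carry_out(steps="3 0 0 0 0 0 0.53;4 0 0 0 0 0 0.53;4 0 0 0 0 0 0.53;4 0 0 0 0 0 0.53;4 0 0 0 0 0 0.53;4 0 0 0 0 0 0.53;4 0 0 0 0 0 0.53;4 0 0 0 0 0 0.53;4 0 0 0 0 0 0.53;0 0 0 0 0 0 0.53")

```text
t: 8.67
tool_pos: [0.6105, -0.0581, 0.068]
eef_rot: [0.622, 0.783, 0.002, 0.0]
contact_force: [-0.2, -0.7, -0.7]
finger_gap: 0.0199
```

```bash
python3 -c "
from h import *
lane(); shot(7)
im=robot.get_image('top'); cv2.imwrite('pics/z7.png',cv2.resize(im['pixels'][160:230,160:240],None,fx=8,fy=8,interpolation=2))
"
```

```text
t 8.6667 TCP lane x,y -1.3 -60.2 z 68.0 rel yaw deg -0.1 F [-0.2 -0.7 -0.7] gap 0.0199 zaxis [ 0.003  0.002 -1.   ]
```

View pics/z7.png

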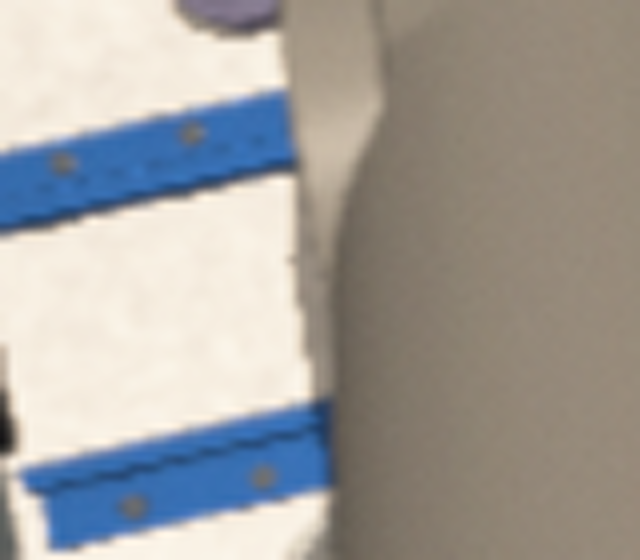

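View pics/s7.png

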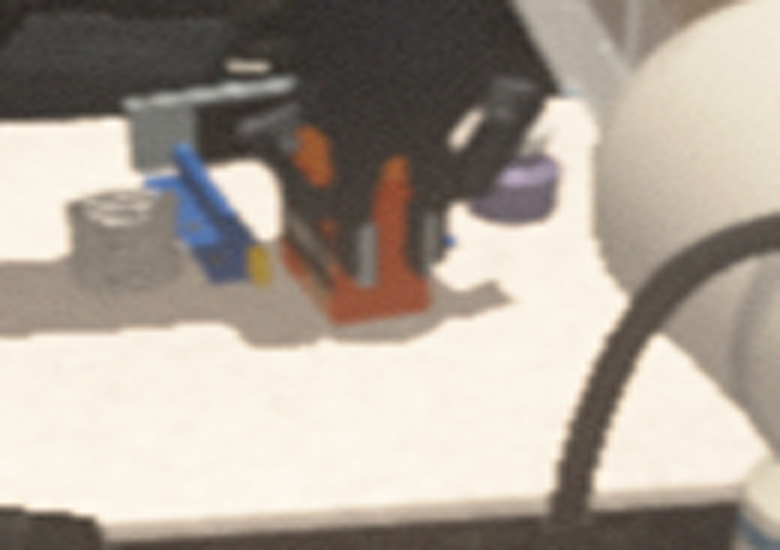

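```bash
cat >> h.py <<'E'
def sidepts(pts,fx=6,fy=5,u0=200,v0=130):
    s=robot.get_image('side')
    for u,v in pts: print(lp(s,(u+.5)/fx-.5+u0,(v+.5)/fy-.5+v0,.016))
E
python3 -c "
from h import *
sidepts([(335,324),(429,307)])"
```

```text
(np.float64(-20.2), np.float64(-45.1))
(np.float64(25.3), np.float64(-43.9))
```

Side view: back corners at x −20 and +25, so the box is within about 2.5 mm of centre and square. Clearance is 13 mm a side, so I go on.

Emit:
carry_out(steps="3 0 0 0 0 0 0.53;4 0 0 0 0 0 0.53;4 0 0 0 0 0 0.53;4 0 0 0 0 0 0.53;4 0 0 0 0 0 0.53;4 0 0 0 0 0 0.53;4 0 0 0 0 0 0.53;4 0 0 0 0 0 0.53;4 0 0 0 0 0 0.53;0 0 0 0 0 0 0.53")

```text
t: 9.7
tool_pos: [0.6035, -0.0252, 0.0692]
eef_rot: [0.624, 0.782, 0.001, 0.003]
contact_force: [0.2, -2.1, 0.3]
finger_gap: 0.02
```

```bash
python3 -c "
from h import *
lane(); shot(8)
"
```

```text
t 9.7 TCP lane x,y -0.6 -26.6 z 69.2 rel yaw deg -0.36 F [ 0.2 -2.1  0.3] gap 0.02 zaxis [ 0.006 -0.002 -1.   ]
```

View pics/s8.png

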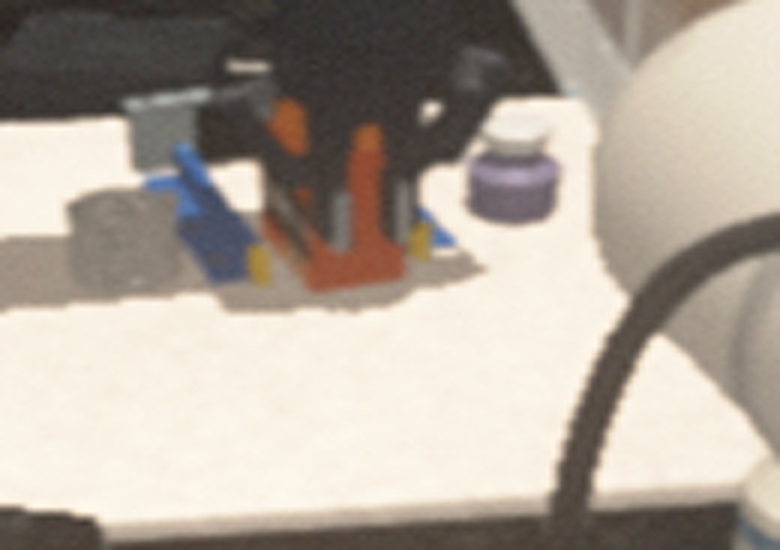

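View pics/t8.png

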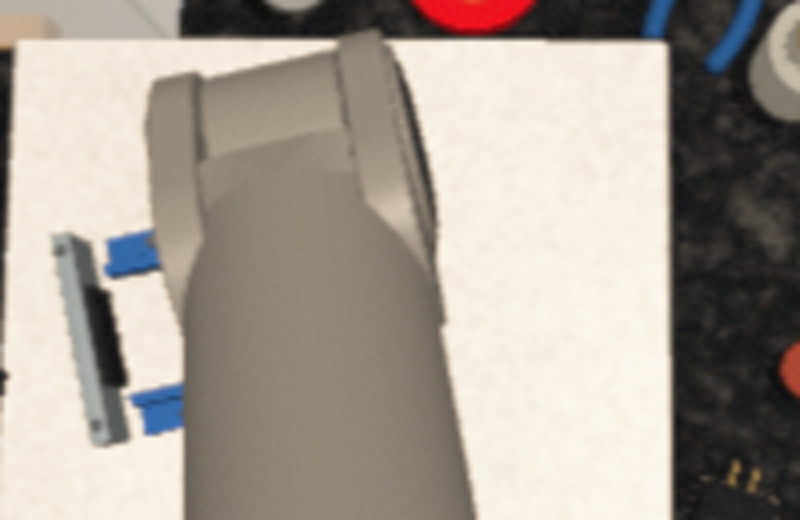

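```bash
python3 -c "
from h import *
sidepts([(309,292),(404,278),(258,284),(420,259)])"
```

```text
(np.float64(-20.9), np.float64(-10.9))
(np.float64(25.3), np.float64(-12.3))
(np.float64(-40.4), np.float64(5.0))
(np.float64(39.7), np.float64(4.0))
```

Box centre is at x about +2, and the tip check reads −40/+40, so the lane frame is good. I push on with a slight −x drift and a small yaw trim.

Emit:
carry_out(steps="3 -0.3 0.3 0 0 -0.2 0.53;4 -0.3 0.3 0 0 -0.2 0.53;4 -0.3 0.2 0 0 -0.1 0.53;4 -0.3 0.2 0 0 0 0.53;4 -0.3 0 0 0 0 0.53;4 -0.3 0 0 0 0 0.53;4 -0.3 0 0 0 0 0.53;4 -0.3 0 0 0 0 0.53;4 -0.3 0 0 0 0 0.53;0 0 0 0 0 0 0.53")

```text
t: 10.68
tool_pos: [0.5923, 0.0094, 0.0679]
eef_rot: [0.621, 0.784, 0.001, 0.003]
contact_force: [-0.3, -1.9, 0.9]
finger_gap: 0.0197
```

```bash
python3 -c "
from h import *
lane(); shot(9)
"
```

```text
t 10.6833 TCP lane x,y -3.6 9.6 z 67.9 rel yaw deg 0.04 F [-0.3 -1.9  0.9] gap 0.0197 zaxis [ 0.007 -0.003 -1.   ]
```

View pics/s9.png

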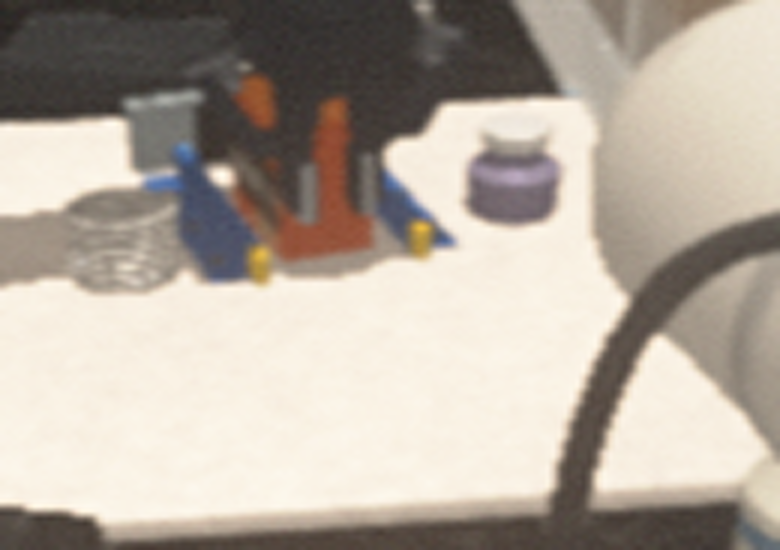

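```bash
python3 -c "
from h import *
sidepts([(281,260),(372,245)])"
```

```text
(np.float64(-22.4), np.float64(25.6))
(np.float64(23.7), np.float64(26.3))
```

Centred (x about 0.6) and square. About 42 mm to go.

Emit:
carry_out(steps="3 0 0 0 0 0 0.53;4 0 0 0 0 0 0.53;4 0 0 0 0 0 0.53;4 0 0 0 0 0 0.53;4 0 0 0 0 0 0.53;4 -0.1 0 0 0 0 0.53;4 -0.1 0 0 0 0 0.53;4 -0.1 0 0 0 0 0.53;3 0 0 0 0 0 0.53;0 0 0 0 0 0 0.53")

```text
t: 11.67
tool_pos: [0.5836, 0.0432, 0.0675]
eef_rot: [0.622, 0.783, -0.0, 0.004]
contact_force: [0.8, -2.5, 0.4]
finger_gap: 0.0201
```

Emit:
carry_out(steps="2 0 0 0 0 0 0.53;2 0 0 0 0 0 0.53;2 0 0 0 0 0 0.53")

```text
t: 11.92
tool_pos: [0.5823, 0.0488, 0.0675]
eef_rot: [0.622, 0.783, -0.0, 0.004]
contact_force: [1.9, -2.3, 1.8]
finger_gap: 0.0201
```

```bash
python3 -c "
from h import *
lane(); shot(10)
"
```

```text
t 11.9167 TCP lane x,y -4.4 50.3 z 67.5 rel yaw deg -0.14 F [ 1.9 -2.3  1.8] gap 0.0201 zaxis [ 0.006 -0.006 -1.   ]
```

View pics/s10.png

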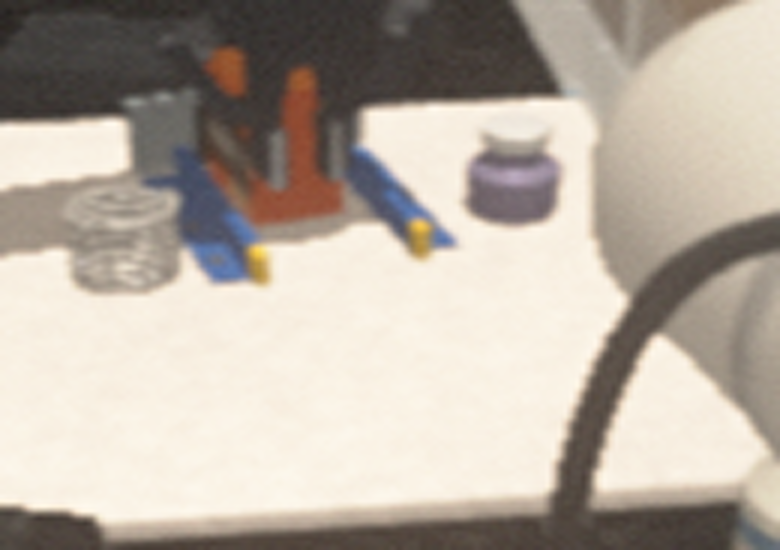

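Emit:
carry_out(steps="1.5 0 0 0 0 0 0.53;1.5 0 0 0 0 0 0.53;1 0 0 0 0 0 0.53")

```text
t: 12.27
tool_pos: [0.5813, 0.0526, 0.0674]
eef_rot: [0.622, 0.783, -0.001, 0.004]
contact_force: [1.2, -4.9, 1.8]
finger_gap: 0.0199
```

```bash
python3 -c "
from h import *
lane(); sidepts([(249,224),(342,209)])"
```

```text
t 12.2667 TCP lane x,y -4.5 54.2 z 67.4 rel yaw deg -0.15 F [ 1.2 -4.9  1.8] gap 0.0199 zaxis [ 0.006 -0.006 -1.   ]
(np.float64(-24.5), np.float64(69.5))
(np.float64(24.2), np.float64(70.5))
```

Emit:
carry_out(steps="1 0 0 0 0 0 0.53;1 0 0 0 0 0 0.53")

```text
t: 12.48
tool_pos: [0.5813, 0.0526, 0.0675]
eef_rot: [0.623, 0.782, -0.001, 0.005]
contact_force: [1.6, -4.9, 2.0]
finger_gap: 0.02
```

Emit:
carry_out(steps="1 0 0 0 0 0 0.53;1 0 0 0 0 0 0.53")

```text
t: 12.65
tool_pos: [0.5812, 0.0525, 0.0676]
eef_rot: [0.623, 0.782, -0.002, 0.006]
contact_force: [1.1, -4.9, 1.3]
finger_gap: 0.02
```

```bash
python3 -c "
from h import *
lane(); shot(11)"
```

```text
t 12.65 TCP lane x,y -4.6 54.2 z 67.6 rel yaw deg -0.29 F [ 1.1 -4.9  1.3] gap 0.02 zaxis [ 0.007 -0.011 -1.   ]
```

View pics/s11.png

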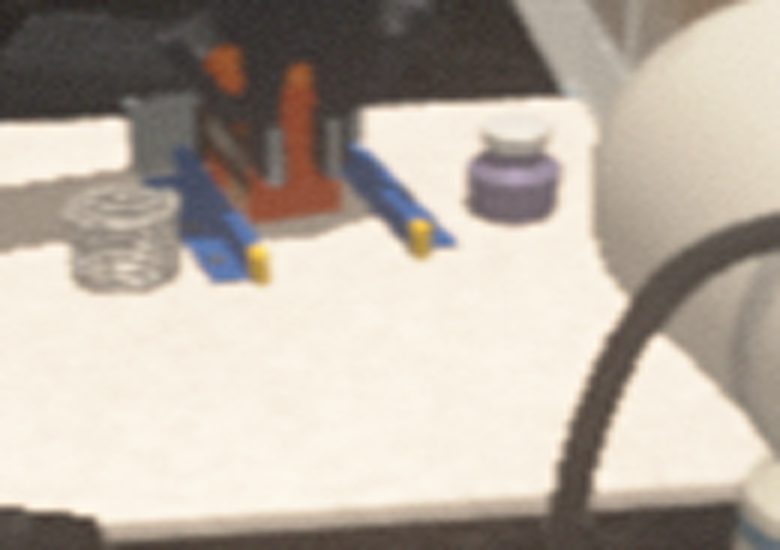

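Emit:
carry_out(steps="3 0 0 0 0 0 0.53;3 0 0 0 0 0 0.53")

```text
t: 12.92
tool_pos: [0.5811, 0.0525, 0.0678]
eef_rot: [0.624, 0.781, -0.005, 0.009]
contact_force: [1.4, -8.6, 1.9]
finger_gap: 0.0201
```

```bash
python3 -c "
from h import *
lane()"
```

```text
t 12.9167 TCP lane x,y -4.7 54.1 z 67.8 rel yaw deg -0.44 F [ 1.4 -8.6  1.9] gap 0.0201 zaxis [ 0.008 -0.019 -1.   ]
```

Force rises to 8.6 N with no advance, so the box is on the stop. I back straight off and then rise.

Emit:
carry_out(steps="-3 0 0 0 0 0 0.53;-6 0 0 0 0 0 0.53;-10 0 0 0 0 0 0.53;-12 0 0 0 0 0 0.53;-15 0 0 0 0 0 0.53;-15 0 0 0 0 0 0.53;-15 0 0 0 0 0 0.53;0 0 -15 0 0 0 0.53;0 0 -30 0 0 0 0.53;0 0 -30 0 0 0 0.53")

```text
t: 13.75
tool_pos: [0.5915, -0.023, 0.1368]
eef_rot: [0.624, 0.782, -0.006, -0.003]
contact_force: [0.1, 0.1, -0.5]
finger_gap: 0.0203
```

Emit:
carry_out(steps="-20 0 -30 0 0 0 0.53;-30 0 -20 0 0 0 0.53;-30 0 -10 0 0 0 0.53;-35 0 0 0 0 0 0.53;-35 0 0 0 0 0 0.53;-25 0 0 0 0 0 0.53;0 0 0 0 0 0 0.53")

```text
t: 14.33
tool_pos: [0.6371, -0.1992, 0.2084]
eef_rot: [0.621, 0.784, 0.0, 0.002]
contact_force: [-0.3, -1.0, -0.5]
finger_gap: 0.0201
```

```bash
python3 -c "
from h import *
lane(); shot(12); im=robot.get_image('top'); cv2.imwrite('pics/full12.png',im['pixels'])
for b in blobs(im['pixels'],'orange',100): print(b[0],b[1])
"
```

```text
t 14.3333 TCP lane x,y -7.6 -203.7 z 208.4 rel yaw deg 0.09 F [-0.3 -1.  -0.5] gap 0.0201 zaxis [ 0.003 -0.001 -1.   ]
[151, 186, 43, 28, 834] [171.3, 199.6]
[221, 281, 26, 27, 366] [233.6, 294.5]
```

View pics/t12.png

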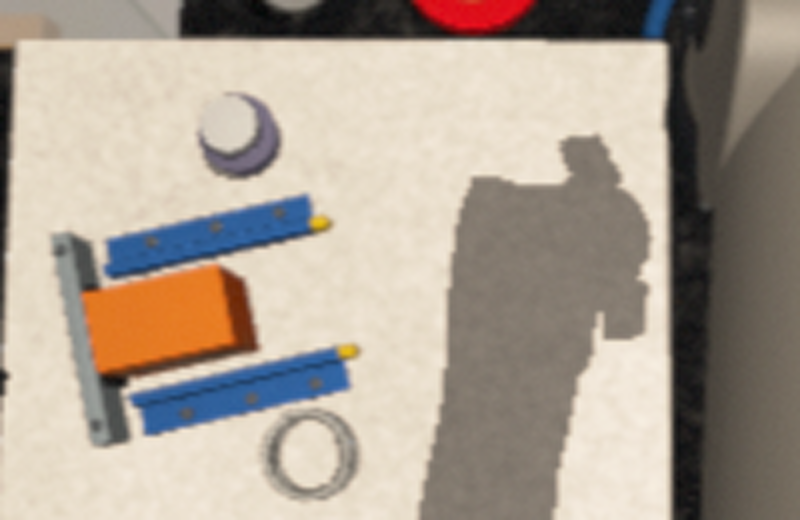

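View pics/s12.png

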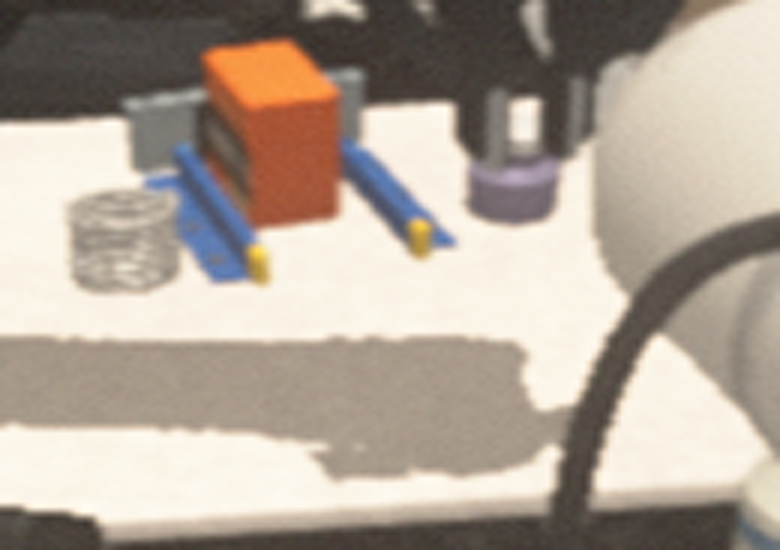

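```bash
python3 -c "
from h import *
im=robot.get_image('top')
q=np.array([lp(im,(u+.5)/4-.5+130,(v+.5)/4-.5+120,.098) for u,v in [(82,290),(218,265),(238,349),(99,376)]]);print(q.tolist(),q.mean(0))
f=lambda u,v,z:lp(im,(u+.5)/4-.5+130,(v+.5)/4-.5+120,z)
print('bar front top edge z.06', f(85,241,.06),f(118,376,.06), f(129,441,.016))
sidepts([(257,225),(339,213)]);print(im['pixels'].shape)"
```

```text
[[22.4, 138.0], [19.2, 61.4], [-29.3, 60.1], [-26.7, 138.1]] [-3.6 99.4]
bar front top edge z.06 (np.float64(56.6), np.float64(141.3)) (np.float64(-25.3), np.float64(137.9)) (np.float64(-61.1), np.float64(150.7))
(np.float64(-21.2), np.float64(67.0))
(np.float64(21.2), np.float64(66.5))
(384, 512, 3)
```

View pics/full12.png

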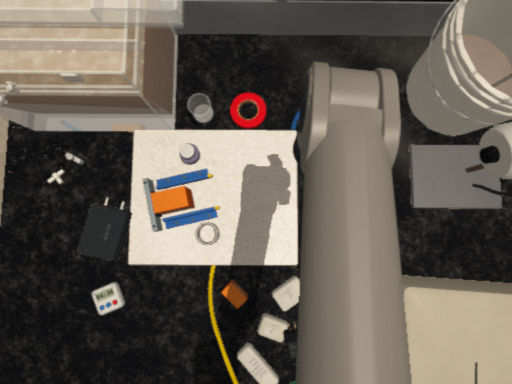

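The top view shows the box at (171,200) flush against the stop, between the rails with clear white gaps on both sides. Jar and coil are where they were, and the hand is clear. Handing in.

```bash
python3 -c "
from bench import robot
print(robot.job_done())"
```

```text
the job is handed in; nothing more can be done
None
```

I pushed the larger orange box along a gentle arc into the mouth, then straight down the lane to the rubber stop. I used two nearly closed fingertips about 35–40 mm above the board. I then backed the hand straight off, raised it and handed the job in at about 14.5 s.

**Home at the stop:** at the end the push force rose to about 9 N with no further advance. The box then measured y ≈ 99 mm against 101 mm nominal, within the calibration error.

**Upright and clear of the rails:** in the last pictures the box stands upright, with a visible gap to both rails. The jar and coil were where they started. I did not re-measure the other loose things, though none looked moved where visible. The arm hid the bottle and stopper in the last top view.

**Disagreement:** the two views differed on the sideways position. The top view gave x ≈ −3.6 mm, biased by the visible side face, and the side view gave about 0. The clearance is 13 mm a side. While the box was inside the lane I could follow it only in the side view, because the forearm blocked the top camera.

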